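Third hand at the box-frame jig

TASK

On the plywood assembly jig, first throw the stop lever from its parked notch into the other notch of its sector, so that its stop arm stands square to the fence. Then take the longer of the two pine boards, stand it on edge on the jig's bed, flat along the sprung fence and with its end up against the stop arm, and press it on the fence so that the fence's pointer stays between the two ridges of its gauge (about midway is best), without ever driving the fence to the end of its travel. Finish while holding it there, still pressing, as a third hand for the colleague who will put in the screws, and leave everything else on the table where it is.

Things in the scene. Friction and masses are not known exactly. Their poses are not given: they have to be found in the camera images.
- jig: Assembly jig fixed on the table: plywood bed 18 mm thick, spanning x -130..140, y -120..130 mm in its own axes. Origin on the table (z 0); bed top at z 18. Its x points to the fence, away from the robot; its y runs along the fence, left, to the stop lever. Its place and yaw (up to 17 degrees) vary. A fixed block 24 mm high stands behind the fence at x 125..139.
- fence (a joint): Travel of the sprung fence in m along the jig's +x: 0 free, 0.032 at the end. Spring 600 N/m, no preload (10 mm takes 6 N), little friction; returns by itself. A brass pointer on its right (-y) end moves over a gauge plate with two dark cross ridges: it is over the nearer ridge at 0.006, over the farther at 0.022, midway at 0.014 (8.4 N).
- fence_face (a point): The fence: aluminium bar 18 mm thick, 160 long, standing 20 mm above the bed (top 38 mm above the table), spanning y -90..70 mm in the jig's axes. This point is on its front face at bed height (18 mm), at y = 0 of the jig and, when free, x = 70 mm; moves with the fence. Axes as the jig's.
- stop_lever (a joint): Lever angle in rad, growing clockwise seen from above: 0 parked notch (stop arm along the jig's +y, handle along -y), 1.571 working notch (stop arm along +x, square to the fence, handle along -x, to the robot). Range -0.12 to 1.85: it can be swung past. The notch does not catch or pull; friction of 0.5 N m (about 6 N at the knob) holds the lever where it is left.
- lever_pivot (a point): Pivot axis, 27 mm above the table, at x 0, y 90 mm of the jig. The lever is a straight steel bar: stop arm 20 mm wide, 27 to 41 mm above the table, reaching 90 mm from the pivot; handle arm reaching 95 mm the other way, then a thin dark pointer over an aluminium sector plate (6 mm thick on the bed) whose inner edge is cut away at the two notches.
- lever_knob (a point): Top centre of the upright round black knob on the handle arm, 18 mm in diameter, 88 mm from the pivot; it stands from 37 mm (top of the handle arm) to 82 mm above the table (this point). Can be pinched from above.
- stop_face (a point): Point on the stop arm's side face that the board's end is to touch, 68 mm from the pivot, 34 mm above the table. Axes of the lever: x out of that face, y along the stop arm away from the pivot. In the working notch its x points along the jig's -y and the face lies at y = 80 mm of the jig: a 160 mm board touching it is centred at y = 0 of the jig.
- long_board: The longer pine board, 20 mm thick (own x), 160 mm long (own y), 60 mm high (own z), about 0.11 kg, standing on its long edge on the table to the right of the jig. Origin at the centre of its underside; either end may go to the stop. At yaw 0 it lies along the table's y; it starts within 20 degrees of that.
- short_board: The shorter pine board, 20 x 110 x 60 mm, standing in the same way; it and the long board trade places at random. Leave it.
- glue: White bottle 56 mm in diameter, 150 mm tall, origin under its centre. Leave it.
- bowl: White bowl 140 mm wide, 60 mm high, origin under its centre. Leave it.
- jar: Low white jar with a purple cap, 64 mm wide, 50 mm high, origin under its centre. Leave it.
- tape: Paper ring of a tape roll, 90 mm wide, 22 mm high, lying flat; origin under its centre. Leave it.
- screwdriver: Screwdriver lying on the table. Leave it.
- screw_tray: Small white open tray 90 x 130 x 35 mm with one divider; origin under its centre. Leave it.
Not all that is in view belongs to the job. What is shaped like the long_board but pink is not meant.

How it is judged:
By the outcome, as a careful person would: the job done as asked, in the order asked, and still so for the second after the job is handed in, while the arm keeps its last pose, push and grip.
It also fails if it takes over 64 s, if anything falls off the work surface, if the arm or the gripper's body presses on something with over 40 N, if the wrist force passes 120 N, or if a joint passes its speed limit or range.

ROBOT

A 6-joint arm with a two-finger parallel gripper is mounted at the origin on the work surface. World frame = base frame: x ahead of the robot, y to its left, z up, the work surface at z = 0. Lengths are in m, angles in rad, forces in N, time in s.
With the tool pointing down it reaches from about 0.25 to 0.775 m from the base axis. Payload 8.9 kg.
Tool frame: the origin (TCP) lies between the finger pads; the fingertips stand 22 mm ahead of it and the grasp point (between the pads) lies 3 mm ahead of it; z points along the fingers, y is the line along which they close (so a half turn about z gives the same grasp; the last joint's range is limited). The gripper opens to 85 mm and grips with 20 to 120 N. Pads are 22 mm wide; open, the fingers measure 114 mm over their backs; the gripper's body (76 mm by 85 mm) begins 54 mm behind the grasp point. The pads swing forward as they close: fully open they stand 13 mm farther back than shut.
Start: joints at [1.151, 0.291, -0.153, 1.127, 0, 1.431], TCP at [0.145, 0.504, 0.253] pointing down, gripper open.
Joint ranges: [-2.52, 2.52], [-0.91, 1.74], [-1.3, 1.37], [-1.96, 2.02], [-1.52, 1.47], [-3.14, 3.14]. Speed limits (rad/s): [2.22, 2.22, 2.79, 3.14, 3.14, 3.14].

INTERFACE

Orientations are given as a rotation vector (axis times angle).
In Python, from cell import manip gives the robot as it stands.
- The arm moves only by the tool carry_out, never from a script. Its argument "increments" is a list of rows, each a list of 7 numbers: the shift along the tool's x, y, z in m, then the turn, a rotation vector about the tool's x, y, z in degrees, then the opening, from 0 (shut) to 1 (fully open). A call has 1 to 20 rows; each row shifts and turns the commanded pose from where the row before left it, along the tool's axes as they then stand; what a row does not reach is not made up. A row lasts 1/12 s, in which the tool goes at most 41.7 mm and 7.16 degrees, less where a joint would pass 70% of its speed; a pose out of reach is approached as far as the arm can. A call with a gripper value outside its range is refused whole. The fingers move at their own pace and stop on an object; "grip_force" is the grip in N (left out, the last holds). Time passes only in rows, so rows that do not move let the fingers close. It gives the time, the measured TCP pose, the force, the opening and the grip force at its end, in the units of the state.
- manip.get_obs(): the state, without advancing time (a new reading comes with each control period).
- manip.read_camera(name): name is "scene" or "top" or "wrist"; returns the picture (420x560x3 uint8, red, green, blue); there is no depth.
- manip.camera_info(name): a dict with "vertical_fov" (degrees; the focal length in pixels is half the picture's height over the tangent of half this angle, whatever the lens; pixels are square), "cx", "cy" (the principal point, pixels), "R" (3x3) and "t" (3): a world point X has camera coordinates R X + t. Camera axes: x right, y down, z forward; pixel columns grow to the right and rows downward; lengths in m; the calibration is good to about 2 mm. A picture is of the moment at which its call begins: read the wrist's pose just before it. camera_info takes no time and is no camera call; for the wrist camera it gives the pose at the moment of the call.
- manip.close_job(): hands the job in; it is judged then, once.
The state is a dict: "time_s": time; "joints": joint angles; "qd": joint speeds; "joint_efforts": joint torques, N m; "ee_pos": TCP position; "tool_rot": TCP orientation; "ft_force": force on the tool from outside, world axes, zero at the start; "ft_torque": the same for the moment, N m; "width": finger opening in m; "grasp_force": force on a finger pad.
Only numpy, scipy, OpenCV 4.12 (cv2) and the standard library are available. Lean on these libraries where they do the work, as an engineer would, in place of code of your own. Each camera call takes 0.05 s, during which the arm holds its last target. There are 200 camera calls.

## Working session

There is one attempt and no reset: what is moved stays moved. The work goes in short steps, Python scripts to look and compute and a tool call to move; the robot and the scene stay as the last step left them, time stands still between calls to the robot, and variables do not carry over. Pictures are saved under pics/ and viewed, at most 10 in all, crops included, and the job is handed in when it is done.

Besides the shell and the picture viewer there is one more tool, called after "Call:" by a JSON object that holds its "name" and its "arguments", one argument or row to a line. carry_out: Moves the arm, as the interface text tells. Its arguments: {"type":"object","properties":{"increments":{"type":"array"},"grip_force":{"type":"number"}},"required":["increments"]}

```bash
mkdir -p pics; ls
python3 - <<'E'
from cell import manip
import cv2
for n in("top","scene"):
    im=manip.read_camera(n); cv2.imwrite(f"pics/{n}0.png",cv2.resize(im[:,:,::-1],(800,600),interpolation=cv2.INTER_CUBIC))
    i=manip.camera_info(n); print(n,i)
o=manip.get_obs(); print(o)
E
```

```text
pics
top {'vertical_fov': 51.722208625077464, 'cx': 278.14081670049706, 'cy': 215.4467478302391, 'R': array([[ 0.02315558, -0.9993387 ,  0.02803522],
       [-0.991751  , -0.026498  , -0.12541055],
       [ 0.12607049, -0.0249    , -0.99170874]]), 't': array([-0.04183815,  0.48845626,  1.14338265])}
scene {'vertical_fov': 53.59801026337291, 'cx': 273.161766585892, 'cy': 216.17318071477058, 'R': array([[-0.17661259,  0.98422897, -0.01006579],
       [ 0.84520246,  0.14640858, -0.51400129],
       [-0.50442124, -0.09928673, -0.85773035]]), 't': array([ 0.10460025, -0.35899538,  1.68217048])}
{'time_s': 0.1, 'joints': array([ 1.15071532e+00,  2.91224363e-01, -1.54058886e-01,  1.12671775e+00,
        2.03709719e-05,  1.43153456e+00]), 'qd': array([ 0.00017106,  0.00145179,  0.00027444,  0.00054967,  0.00150969,
       -0.00027527]), 'joint_efforts': array([ 1.42285153e-03, -5.37977636e+01,  3.31919217e+01,  9.34155425e-03,
       -1.84850460e-04, -2.62952761e-05]), 'ee_pos': array([0.14531504, 0.50409405, 0.25278651]), 'tool_rot': array([-4.39612532e-01, -3.11032629e+00,  1.80973583e-03]), 'ft_force': array([ 0.76395838, -0.11550043, -0.58540739]), 'ft_torque': array([ 0.00098717, -0.02531408, -0.04775743]), 'grasp_force': 0.0, 'width': 0.08554248552321275}
```

View pics/top0.png

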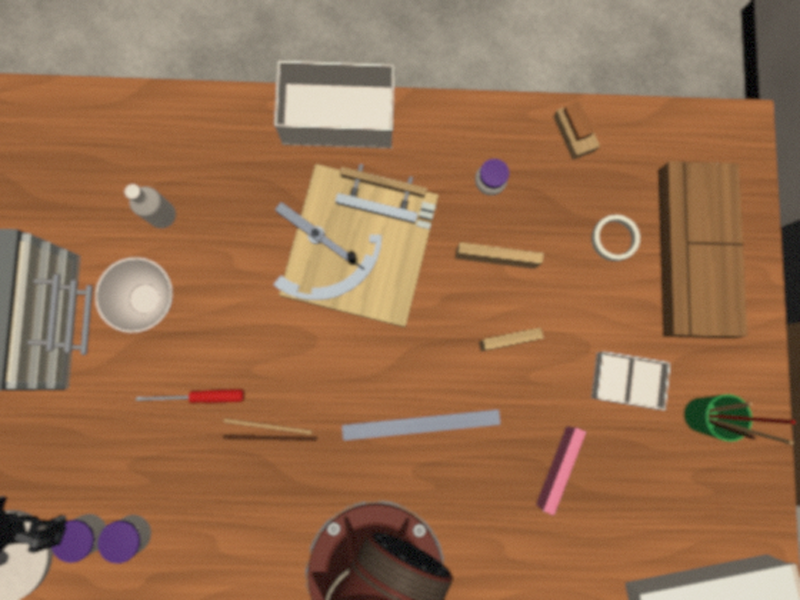

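View pics/scene0.png

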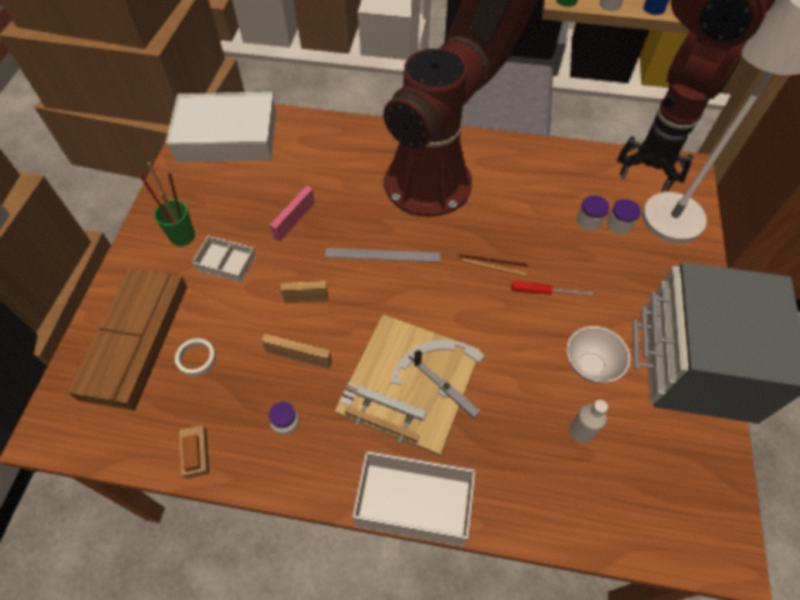

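Both boards stand right of the jig. The long one is at about (500,254) in the 800-px top view, the short one at (512,340), and the pink decoy at (563,470). The jig bed corners are at (318,165), (438,193), (407,325) and (280,295), and the knob is near (352,258). I'll get rough positions from this, then look with the wrist camera.

```bash
cat > h.py <<'E'
from cell import manip
import numpy as np, cv2
from scipy.spatial.transform import Rotation as Ro
def K(i): 
    f=210/np.tan(np.radians(i["vertical_fov"])/2); return np.array([[f,0,i["cx"]],[0,f,i["cy"]],[0,0,1]])
def unproj(i,uv,z):
    d=i["R"].T@np.linalg.solve(K(i),[*uv,1]); c=-i["R"].T@i["t"]; return c+d*(z-c[2])/d[2]
def proj(i,X):
    p=(K(i)@(i["R"]@np.asarray(X,float).T+i["t"][:,None])).T; return p[:,:2]/p[:,2:]
def to(x,y,z,yaw,p=None,R=None):
    """yaw = world angle of tool y (closing line), tool down; shift in tool axes (mm) and turn"""
    o=manip.get_obs(); p=o["ee_pos"] if p is None else np.array(p)
    R=Ro.from_rotvec(o["tool_rot"]) if R is None else R
    ty=np.array([np.cos(yaw),np.sin(yaw),0]); best=None
    for s in(1,-1):
        y_=s*ty; zt=np.array([0,0,-1.]); T=Ro.from_matrix(np.c_[np.cross(y_,zt),y_,zt]); rv=(R.inv()*T).as_rotvec(degrees=True)
        if best is None or np.linalg.norm(rv)<np.linalg.norm(best[0]): best=(rv,T)
    d=R.inv().apply(np.array([x,y,z])-p)*1000
    print("t",round(o["time_s"],2),"shift mm(start axes)",d.round(1),"in end axes",best[1].inv().apply(np.array([x,y,z])-p).round(4)*1000,"turn",best[0].round(2)); return best[1]
E
python3 - <<'E'
from h import *
i=manip.camera_info("top")
s=.7
for n,u,z in [("c1",(318,165),.018),("c2",(438,193),.018),("c3",(407,325),.018),("c4",(280,295),.018),("piv",(315,233),.041),("knob",(352,258),.08),("boardL",(459,245),.06),("boardR",(543,257),.06)]:
    print(n,unproj(i,np.array(u)*s,z).round(3))
w=manip.camera_info("wrist"); print(w["vertical_fov"],w["cx"],w["cy"])
o=manip.get_obs(); R=Ro.from_rotvec(o["tool_rot"]).as_matrix(); print("tool",R.round(3),"cam in tool",(R.T@(-w["R"].T@w["t"]-o["ee_pos"])).round(4),(w["R"]@R).round(3))
to(.45,-.02,.3,o['tool_rot'][0]*0+np.radians(-13))
E
```

```text
c1 [0.77  0.133 0.018]
c2 [ 0.721 -0.105  0.018]
c3 [ 0.458 -0.049  0.018]
c4 [0.51  0.195 0.018]
piv [0.627 0.131 0.041]
knob [0.573 0.057 0.08 ]
boardL [ 0.608 -0.142  0.06 ]
boardR [ 0.589 -0.301  0.06 ]
63.094622035084015 284.4504485345462 210.1157597039836
tool [[-0.961  0.277 -0.001]
 [ 0.277  0.961 -0.001]
 [ 0.    -0.001 -1.   ]] cam in tool [ 7.760e-02  1.000e-04 -1.197e-01] [[-0.     1.    -0.   ]
 [-0.952 -0.    -0.306]
 [-0.306  0.     0.952]]
t 0.1 shift mm(start axes) [-438.  -419.2  -46.8] in end axes [-442.1  414.8  -47.2] turn [-6.000e-02  4.000e-02  8.691e+01]
```

Run:
```python
from h import *
to(.55,-.02,.3,np.radians(78))
```

```text
t 0.1 shift mm(start axes) [-534.1 -391.5  -46.8] in end axes [-504.8 -428.5  -47.2] turn [-0.07 -0.01 -4.09]
```

Call:
{"name": "carry_out", "arguments": {
  "increments": [
    [0,0,0,0,0,-4.1,1],
    [-0.0266,-0.0226,-0.0025,0,0,0,1],
    [-0.0266,-0.0226,-0.0025,0,0,0,1],
    [-0.0266,-0.0226,-0.0025,0,0,0,1],
    [-0.0266,-0.0226,-0.0025,0,0,0,1],
    [-0.0266,-0.0226,-0.0025,0,0,0,1],
    [-0.0266,-0.0226,-0.0025,0,0,0,1],
    [-0.0266,-0.0226,-0.0025,0,0,0,1],
    [-0.0266,-0.0226,-0.0025,0,0,0,1],
    [-0.0266,-0.0226,-0.0025,0,0,0,1],
    [-0.0266,-0.0226,-0.0025,0,0,0,1],
    [-0.0266,-0.0226,-0.0025,0,0,0,1],
    [-0.0266,-0.0226,-0.0025,0,0,0,1],
    [-0.0266,-0.0226,-0.0025,0,0,0,1],
    [-0.0266,-0.0226,-0.0025,0,0,0,1],
    [-0.0266,-0.0226,-0.0025,0,0,0,1],
    [-0.0266,-0.0226,-0.0025,0,0,0,1],
    [-0.0266,-0.0226,-0.0025,0,0,0,1],
    [-0.0266,-0.0226,-0.0025,0,0,0,1],
    [-0.0266,-0.0226,-0.0025,0,0,0,1]
  ]
}}

```text
time_s: 1.77
ee_pos: [0.5513, -0.0222, 0.3006]
tool_rot: [-0.328, -3.124, -0.0]
ft_force: [0.4, 1.1, -0.1]
width: 0.0855
grasp_force: 0.0
```

Call:
{"name": "carry_out", "arguments": {
  "increments": [
    [0,0,0,0,0,0,1],
    [0,0,0,0,0,0,1]
  ]
}}

```text
time_s: 1.93
ee_pos: [0.5511, -0.022, 0.3]
tool_rot: [-0.332, -3.123, -0.0]
ft_force: [0.3, 0.2, 0.3]
width: 0.0854
grasp_force: 0.0
```

Run:
```python
from h import *
import pickle
i=manip.camera_info("wrist"); im=manip.read_camera("wrist")
pickle.dump((i,im),open("w1.pkl","wb")); cv2.imwrite("pics/w1.png",cv2.resize(im[:,:,::-1],(800,600),interpolation=cv2.INTER_CUBIC))
o=manip.get_obs();print(o["ee_pos"],o["joints"],o["time_s"])
```

```text
[ 0.55037056 -0.02086787  0.30011328] [-1.70777264e-01  3.21629036e-01  1.31444061e-02  1.26389468e+00
  2.32678309e-04  3.96294855e-02] 1.9833
```

View pics/w1.png

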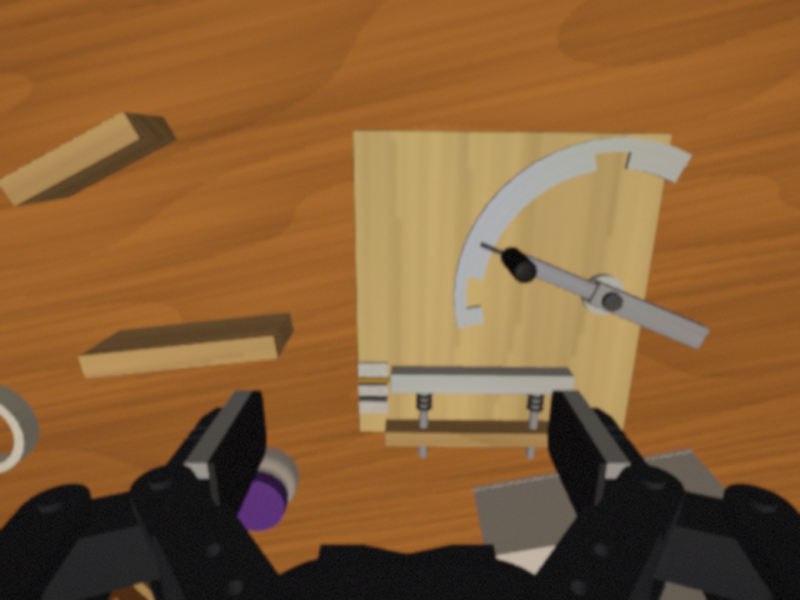

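Seen from the robot side: bed corners at about (354,131), (670,135) and (360,431), knob top about (523,271), long board about (180,350). The lever sits about 20° off the parked cutout, so it needs to turn about 70°. I'll crop closer.

Run:
```python
from h import *
import pickle
i,im=pickle.load(open("w1.pkl","rb"))
c=im[80:320,240:510,::-1]; cv2.imwrite("pics/w1c.png",cv2.resize(c,(675,600),interpolation=cv2.INTER_CUBIC))
```

```text
(no output)
```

View pics/w1c.png

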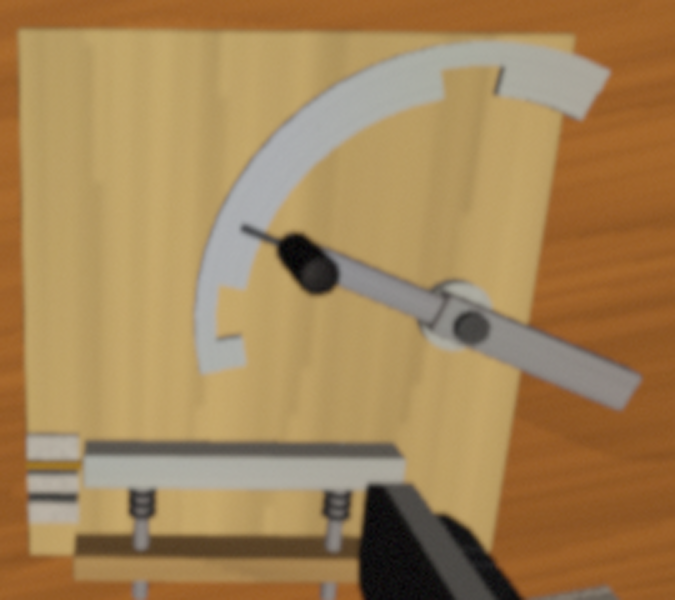

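```bash
cat >> h.py <<'E'
import pickle, os
def jw(x,y,z=0):
    a,b,t=np.load("jig.npy"); return np.array([a+np.cos(t)*x-np.sin(t)*y,b+np.sin(t)*x+np.cos(t)*y,z])
def wj(p):
    a,b,t=np.load("jig.npy"); d=np.array(p[:2])-[a,b]; return np.array([np.cos(t)*d[0]+np.sin(t)*d[1],-np.sin(t)*d[0]+np.cos(t)*d[1]])
E
python3 - <<'E'
from h import *
from scipy.optimize import least_squares
i,im=pickle.load(open("w1.pkl","rb"))
c=lambda u:np.array([240,80])+np.array(u)/2.5
P=[(18,30),(575,36),(30,555),(87,456),(405,460),(85,442),(393,443)]
J=np.array([(-130,-120,18),(-130,130,18),(140,-120,18),(70,-90,38),(70,70,38),(70,-90,18),(70,70,18)])/1000
U=np.array([c(p) for p in P])
def X(q): 
    C,S=np.cos(q[2]),np.sin(q[2]); return np.c_[q[0]+C*J[:,0]-S*J[:,1],q[1]+S*J[:,0]+C*J[:,1],J[:,2]]
r=least_squares(lambda q:(proj(i,X(q))-U).ravel(),[.61,.04,-.2]); print(r.x,np.degrees(r.x[2]),r.fun.reshape(-1,2).round(1).tolist()); np.save("jig.npy",r.x)
k=unproj(i,c((319,272)),.082); tip=unproj(i,c((632,394)),.041); pv=jw(0,.09)
print("knob",k,wj(k),"tip",wj(tip),"knob r",np.linalg.norm(wj(k)-[0,.09]),"ang",np.degrees(np.arctan2(-wj(k)[0],.09-wj(k)[1])),np.degrees(np.arctan2(wj(tip)[0],wj(tip)[1]-.09)))
b=[unproj(i,np.array(u)*.7,.06) for u in [(80,357),(84,378),(279,338),(277,359)]]
print(np.round(b,4), "c",np.mean(b,0)); d=(b[2]+b[3]-b[0]-b[1])/2; print("len",np.linalg.norm(d),"yaw of board y",np.degrees(np.arctan2(d[1],d[0]))-90)
E
```

```text
[ 0.61040327  0.04388779 -0.22091513] -12.657504609677728 [[-0.6, -0.2], [1.4, -0.5], [-0.5, 1.2], [-1.6, 0.8], [0.9, 0.2], [-0.3, -0.6], [0.6, -0.0]]
knob [0.57652522 0.05907764 0.082     ] [-0.03638316  0.00739725] tip [0.03242589 0.17212291] knob r 0.09026045269308708 ang 23.771543867437124 21.546380460803373
[[ 0.5796 -0.296   0.06  ]
 [ 0.5977 -0.3005  0.06  ]
 [ 0.5974 -0.1351  0.06  ]
 [ 0.6145 -0.1419  0.06  ]] c [ 0.59730239 -0.21837548  0.06      ]
len 0.16065619794928565 yaw of board y -6.19243461211947
```

Run:
```python
from h import *
k=jw(-.0345,.0085); print(k)
to(k[0],k[1],.15,np.radians(77.3+67.5))
```

```text
[0.57860426 0.05974095 0.        ]
t 1.98 shift mm(start axes) [-11.   84.7 150.1] in end axes [-82.1  23.4 150.1] turn [ 6.000e-02 -7.000e-02 -6.686e+01]
```

Call:
{"name": "carry_out", "arguments": {
  "increments": [
    [-0.0028,0.0212,0.025,0,0,0,1],
    [-0.0028,0.0212,0.025,0,0,0,1],
    [-0.0027,0.0212,0.025,0,0,0,1],
    [-0.0027,0.0211,0.025,0,0,0,1],
    [0,0,0.01,0,0,-6.7,1],
    [0,0,0.01,0,0,-6.7,1],
    [0,0,0.01,0,0,-6.7,1],
    [0,0,0.01,0,0,-6.7,1],
    [0,0,0.01,0,0,-6.7,1],
    [0,0,0,0,0,-6.7,1],
    [0,0,0,0,0,-6.7,1],
    [0,0,0,0,0,-6.7,1],
    [0,0,0,0,0,-6.7,1],
    [0,0,0,0,0,-6.6,1],
    [0,0,0,0,0,0,1]
  ]
}}

```text
time_s: 3.23
ee_pos: [0.578, 0.0612, 0.151]
tool_rot: [1.458, -2.782, -0.001]
ft_force: [-0.8, 0.2, -0.1]
width: 0.0851
grasp_force: 0.0
```

Run:
```python
from h import *
k=jw(-.0345,.0085)
to(k[0],k[1],.068,np.radians(77.3+67.5))
i=manip.camera_info("wrist"); im=manip.read_camera("wrist")
cv2.imwrite("pics/w2.png",im[:,:,::-1])
```

```text
t 3.23 shift mm(start axes) [ 0.9 -1.4 83. ] in end axes [ 0.9 -1.4 83. ] turn [ 0.03 -0.01  0.5 ]
```

View pics/w2.png

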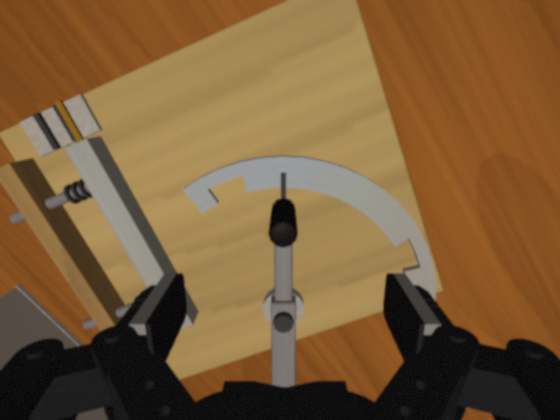

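The lever is in line with the image vertical and the knob top is at (283,231), centred between the fingers (cx 284). I'll descend and pinch.

Call:
{"name": "carry_out", "arguments": {
  "increments": [
    [0,0,0.021,0,0,0,1],
    [0,0,0.021,0,0,0,1],
    [0,0,0.021,0,0,0,1],
    [0,0,0.02,0,0,0,1],
    [0,0,0,0,0,0,0],
    [0,0,0,0,0,0,0],
    [0,0,0,0,0,0,0],
    [0,0,0,0,0,0,0],
    [0,0,0,0,0,0,0],
    [0,0,0,0,0,0,0],
    [0,0,0,0,0,0,0],
    [0,0,0,0,0,0,0]
  ],
  "grip_force": 30
}}

```text
time_s: 4.28
ee_pos: [0.5796, 0.0601, 0.069]
tool_rot: [-1.447, 2.787, -0.001]
ft_force: [-1.9, 0.5, 6.7]
width: 0.017
grasp_force: 29.3
```

Run:
```python
from h import *
o=manip.get_obs(); p=wj(o["ee_pos"]); print(o["time_s"],p,o["width"],o["grasp_force"],o["ft_force"].round(1)); d=[0,.09]-p
print("r",np.hypot(*d),"ang",np.degrees(np.arctan2(-p[0],.09-p[1])))
```

```text
4.2833 [-0.03359374  0.00908201] 0.016988918480828178 29.29406762123108 [-1.9  0.5  6.7]
r 0.08761426990693343 ang 22.546165290226366
```

Call:
{"name": "carry_out", "arguments": {
  "increments": [
    [-0.0004,0.0086,0,0,0,5.625,0],
    [-0.0004,0.0086,0,0,0,5.625,0],
    [-0.0004,0.0086,0,0,0,5.625,0],
    [-0.0004,0.0086,0,0,0,5.625,0],
    [-0.0004,0.0086,0,0,0,5.625,0],
    [-0.0004,0.0086,0,0,0,5.625,0],
    [-0.0004,0.0086,0,0,0,5.625,0],
    [-0.0004,0.0086,0,0,0,5.625,0],
    [-0.0004,0.0086,0,0,0,5.625,0],
    [-0.0004,0.0086,0,0,0,5.625,0],
    [-0.0004,0.0086,0,0,0,5.625,0],
    [-0.0004,0.0086,0,0,0,5.625,0],
    [0,0,0,0,0,0,0],
    [0,0,0,0,0,0,0]
  ]
}}

```text
time_s: 5.45
ee_pos: [0.544, 0.1513, 0.069]
tool_rot: [0.346, 3.121, 0.001]
ft_force: [-3.3, 2.0, 8.3]
width: 0.0169
grasp_force: 30.2
```

Run:
```python
from h import *
i=manip.camera_info("wrist"); im=manip.read_camera("wrist"); pickle.dump((i,im),open("w3.pkl","wb"))
cv2.imwrite("pics/w3.png",cv2.resize(im[:,:,::-1],(800,600),interpolation=cv2.INTER_CUBIC))
o=manip.get_obs(); p=wj(o["ee_pos"]); print(o["time_s"],p,o["width"],o["grasp_force"],o["ft_force"].round(1)); d=[0,.09]-p
print("r",np.hypot(*d),"ang",np.degrees(np.arctan2(-p[0],.09-p[1])))
y=Ro.from_rotvec(o["tool_rot"]).as_matrix()[:,1]; print(np.degrees(np.arctan2(y[1],y[0])))
```

```text
5.5 [-0.08830573  0.09024884] 0.01710418416195545 30.149835348129272 [-2.5  2.7  7.8]
r 0.08830607583754607 ang 90.16145261619873
77.37422905292797
```

View pics/w3.png

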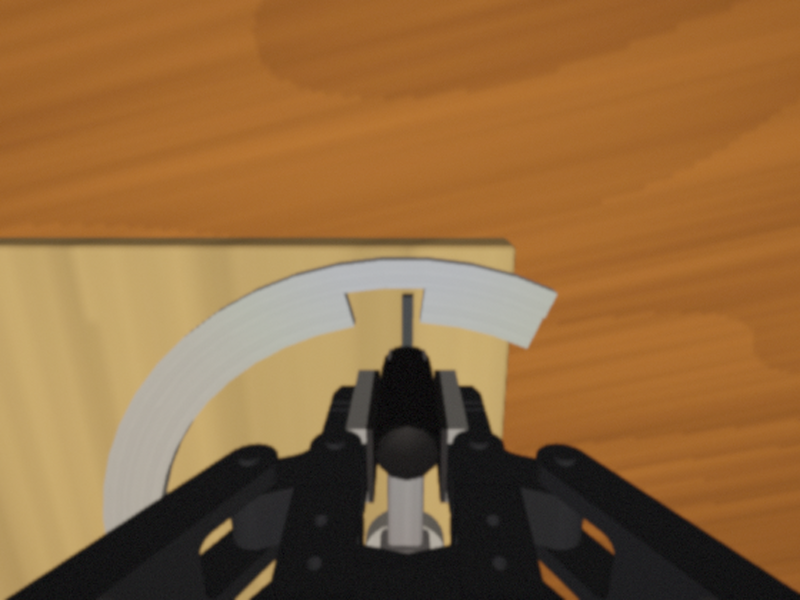

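Run:
```python
from h import *
i,im=pickle.load(open("w1.pkl","rb"))
def f(n,u,z):
    p=wj(unproj(i,u,z))*1000; print(n,p.round(1),"r",np.hypot(p[0],p[1]-90).round(1),"ang",np.degrees(np.arctan2(-p[0],90-p[1])).round(1))
c=lambda u:np.array([240,80])+np.array(u)/2.5
for u in [(443,72),(445,98),(503,68),(496,93),(219,287),(246,289),(217,338),(241,336),(610,72),(202,374),(583,119),(245,364)]: f(u,c(u),.024)
f("ptr",c((242,228)),.034)
i,im=pickle.load(open("w3.pkl","rb")); print("w3")
for u in [(348,292),(355,322),(424,290),(420,318),(557,293),(527,348)]: f(u,np.array(u)*.7,.024)
for z in(.026,.034): f("ptr",np.array((407,296))*.7,z)
f("corner",np.array((513,245))*.7,.018)
f("pivotwasher",np.array((404,530))*.7,.027)
```

```text
(443, 72) [-113.7   69.5] r 115.5 ang 79.8
(445, 98) [-102.5   71.8] r 104.1 ang 79.9
(503, 68) [-115.6   95.9] r 115.8 ang 92.9
(496, 93) [-104.9   94.3] r 105.0 ang 92.4
(219, 287) [-14.1 -25.2] r 116.1 ang 7.0
(246, 289) [-13.2 -12.3] r 103.1 ang 7.3
(217, 338) [ 11.7 -25. ] r 115.6 ang -5.8
(241, 336) [ 10.6 -13.3] r 103.9 ang -5.8
(610, 72) [-114.4  143.6] r 126.3 ang 115.1
(202, 374) [ 30.6 -31.5] r 125.3 ang -14.1
(583, 119) [-93.9 135.2] r 104.3 ang 115.7
(245, 364) [ 25.1 -10.6] r 103.6 ang -14.0
ptr [-44.7 -17.4] r 116.3 ang 22.6
w3
(348, 292) [-116.    69.8] r 117.7 ang 80.1
(355, 322) [-104.7   71.9] r 106.3 ang 80.2
(424, 290) [-116.7   96.6] r 116.9 ang 93.2
(420, 318) [-106.2   95.3] r 106.4 ang 92.8
(557, 293) [-115.6  143.5] r 127.4 ang 114.8
(527, 348) [-94.6 134.5] r 104.5 ang 115.2
ptr [-115.1   90.6] r 115.1 ang 90.3
ptr [-117.6   90.6] r 117.6 ang 90.3
corner [-131.5  128.1] r 136.9 ang 106.2
pivotwasher [-15.   89.4] r 15.0 ang 87.8
```

The pointer stands at 90.3° inside the working notch and the knob at 90.2°, so the lever is square. I'll release, rise and go to the board.

Call:
{"name": "carry_out", "arguments": {
  "increments": [
    [0,0,0,0,0,0,0.5],
    [0,0,0,0,0,0,1],
    [0,0,0,0,0,0,1],
    [0,0,0,0,0,0,1],
    [0,0,0,0,0,0,1],
    [0,0,-0.02,0,0,0,1],
    [0,0,-0.03,0,0,0,1],
    [0,0,-0.03,0,0,0,1],
    [0,0,0,0,0,0,1]
  ]
}}

```text
time_s: 6.25
ee_pos: [0.5466, 0.1512, 0.1531]
tool_rot: [0.344, 3.115, 0.003]
ft_force: [1.3, 0.1, 0.4]
width: 0.0859
grasp_force: 0.0
```

Run:
```python
from h import *
to(.5973,-.2184,.15,np.radians(173.8))
print(manip.get_obs()["joints"].round(2))
```

```text
t 6.25 shift mm(start axes) [-130.  -349.7    3.1] in end axes [-362.    90.3    3.1] turn [ 0.43  0.23 83.61]
[ 0.14  0.44 -0.21  0.91 -0.    0.36]
```

Call:
{"name": "carry_out", "arguments": {
  "increments": [
    [-0.013,-0.035,0,0,0,0,1],
    [-0.013,-0.035,0,0,0,0,1],
    [-0.013,-0.035,0,0,0,0,1],
    [-0.013,-0.035,0,0,0,0,1],
    [-0.013,-0.035,0,0,0,0,1],
    [-0.013,-0.035,0,0,0,0,1],
    [-0.013,-0.035,0,0,0,0,1],
    [-0.013,-0.035,0,0,0,0,1],
    [-0.013,-0.035,0,0,0,0,1],
    [-0.013,-0.035,0,0,0,0,1],
    [0,0,0,0,0,-6.9,1],
    [0,0,0,0,0,-6.9,1],
    [0,0,0,0,0,-6.9,1],
    [0,0,0,0,0,-6.9,1],
    [0,0,0,0,0,-6.9,1],
    [0,0,0,0,0,-6.9,1],
    [0,0,0,0,0,-6.9,1],
    [0,0,0,0,0,-6.9,1],
    [0,0,0,0,0,-6.9,1],
    [0,0,0,0,0,-6.9,1]
  ]
}}

```text
time_s: 7.92
ee_pos: [0.5941, -0.2191, 0.1475]
tool_rot: [1.493, -2.764, -0.0]
ft_force: [-0.9, 0.3, 0.5]
width: 0.0854
grasp_force: 0.0
```

Call:
{"name": "carry_out", "arguments": {
  "increments": [
    [0,0,0,0,0,-6.9,1],
    [0,0,0,0,0,-6.9,1],
    [0,0,0,0,0,-6.9,1],
    [0,0,0,0,0,-6.8,1],
    [0,0,0,0,0,0,1]
  ]
}}

```text
time_s: 8.33
ee_pos: [0.5941, -0.2191, 0.1476]
tool_rot: [2.107, -2.331, -0.0]
ft_force: [-0.3, -0.2, -1.6]
width: 0.0856
grasp_force: 0.0
```

Run:
```python
from h import *
to(.5973,-.2184,.15,np.radians(173.8))
i=manip.camera_info("wrist"); im=manip.read_camera("wrist"); pickle.dump((i,im),open("w4.pkl","wb"))
b=np.array([unproj(i,(280,210),.06)]); print(b)
cv2.imwrite("pics/w4.png",cv2.resize(im[:,:,::-1],(800,600),interpolation=cv2.INTER_CUBIC))
print(manip.get_obs()["joints"].round(2))
```

```text
t 8.33 shift mm(start axes) [-1.  -3.1 -2.4] in end axes [-1.1 -3.1 -2.4] turn [0.01 0.   0.42]
[[ 0.59642482 -0.23124927  0.06      ]]
[-0.47  0.57 -0.01  1.   -0.   -1.93]
```

View pics/w4.png

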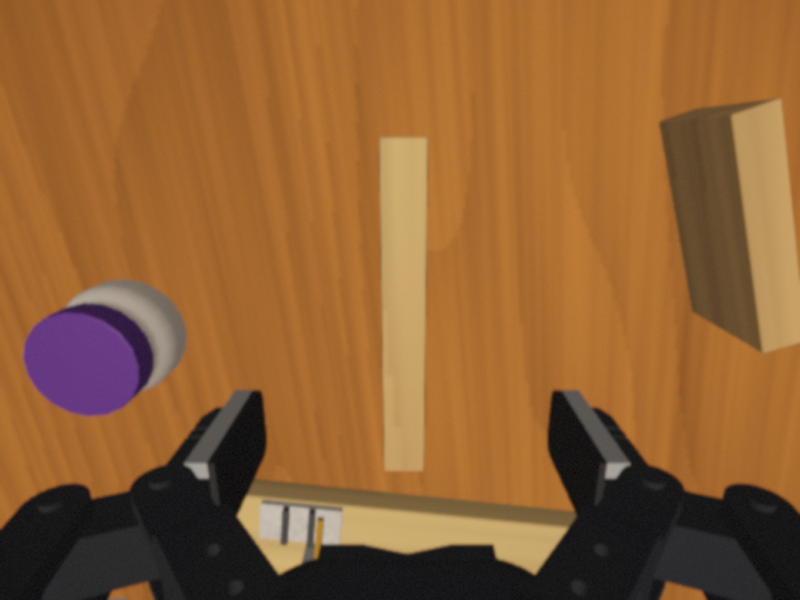

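The board's top spans (380,138)–(427,138) down to (385,471)–(424,471), nearly vertical in the image and centred between the fingers.

Run:
```python
from h import *
i,im=pickle.load(open("w4.pkl","rb"))
b=[unproj(i,np.array(u)*.7,.06) for u in [(380,138),(427,138),(385,471),(424,471)]]
c=np.mean(b,0); d=(b[2]+b[3]-b[0]-b[1])/2; yaw=np.degrees(np.arctan2(d[1],d[0]))-90
print(c,np.linalg.norm(d),yaw); to(c[0],c[1],.048,np.radians(yaw+180))
```

```text
[ 0.59573232 -0.22033794  0.06      ] 0.15851497722044702 -5.711566823525899
t 8.38 shift mm(start axes) [ 1.  -1.7 99.6] in end axes [ 1.  -1.7 99.6] turn [ 0.01  0.   -0.5 ]
```

Call:
{"name": "carry_out", "arguments": {
  "increments": [
    [0.001,-0.0017,0.025,0,0,-0.5,1],
    [0,0,0.025,0,0,0,1],
    [0,0,0.025,0,0,0,1],
    [0,0,0.0246,0,0,0,1],
    [0,0,0,0,0,0,0],
    [0,0,0,0,0,0,0],
    [0,0,0,0,0,0,0],
    [0,0,0,0,0,0,0],
    [0,0,0,0,0,0,0],
    [0,0,0,0,0,0,0],
    [0,0,0,0,0,0,0],
    [0,0,0,0,0,0,0]
  ],
  "grip_force": 45
}}

```text
time_s: 9.38
ee_pos: [0.5967, -0.2207, 0.0497]
tool_rot: [-2.11, 2.327, -0.004]
ft_force: [-0.7, 0.6, 6.1]
width: 0.0191
grasp_force: 49.5
```

Run:
```python
from h import *
o=manip.get_obs(); y=Ro.from_rotvec(o["tool_rot"]).as_matrix()[:,1]
print(o["ee_pos"],np.degrees(np.arctan2(y[1],y[0])),o["joints"].round(2),o["ft_force"].round(1))
p=jw(.045,-.004); print(p); T=to(p[0],p[1],.12,np.load("jig.npy")[2]+np.pi)
```

```text
[ 0.59666365 -0.22073264  0.0497321 ] 174.3982910881976 [-0.47  0.66 -0.11  0.79 -0.   -1.94] [-0.7  0.6  6.1]
[0.65343316 0.03012449 0.        ]
t 9.38 shift mm(start axes) [-255.1  -32.2  -70.4] in end axes [-257.2   -0.4  -70.3] turn [-0.13 -0.05  7.06]
```

Call:
{"name": "carry_out", "arguments": {
  "increments": [
    [0,0,-0.02,0,0,0,0],
    [0,0,-0.025,0,0,0,0],
    [0,0,-0.025,0,0,0,0],
    [0,0,0,0,0,3.6,0],
    [0,0,0,0,0,3.5,0],
    [-0.0257,0,0,0,0,0,0],
    [-0.0257,0,0,0,0,0,0],
    [-0.0257,0,0,0,0,0,0],
    [-0.0257,0,0,0,0,0,0],
    [-0.0257,0,0,0,0,0,0],
    [-0.0257,0,0,0,0,0,0],
    [-0.0257,0,0,0,0,0,0],
    [-0.0257,0,0,0,0,0,0],
    [-0.0257,0,0,0,0,0,0],
    [-0.0257,0,0,0,0,0,0],
    [0,0,0,0,0,0,0],
    [0,0,0,0,0,0,0]
  ]
}}

```text
time_s: 10.8
ee_pos: [0.6523, 0.0318, 0.1184]
tool_rot: [-1.965, 2.451, -0.0]
ft_force: [0.1, -1.8, -1.7]
width: 0.0196
grasp_force: 48.4
```

```bash
cat >> h.py <<'E'
def st():
    o=manip.get_obs(); t=np.load("jig.npy")[2]; y=Ro.from_rotvec(o["tool_rot"]).as_matrix()[:,1]; f=o["ft_force"]
    print("t",round(o["time_s"],2),"jig mm",(wj(o["ee_pos"])*1000).round(1),"z",round(o["ee_pos"][2]*1000,1),"yaw err",round(np.degrees(np.arctan2(y[1],y[0])-t)-180,2),"F jig",np.round([np.cos(t)*f[0]+np.sin(t)*f[1],-np.sin(t)*f[0]+np.cos(t)*f[1],f[2]],1),"w",round(o["width"],4),o["grasp_force"].round(0),"rot",o["tool_rot"].round(3))
E
python3 - <<'E'
from h import *
st(); i=manip.camera_info("wrist"); im=manip.read_camera("wrist"); pickle.dump((i,im),open("w5.pkl","wb"))
cv2.imwrite("pics/w5.png",cv2.resize(im[:,:,::-1],(800,600),interpolation=cv2.INTER_CUBIC))
E
```

```text
Traceback (most recent call last):
  File "h.py", line 27, in st
    print("t",round(o["time_s"],2),"jig mm",(wj(o["ee_pos"])*1000).round(1),"z",round(o["ee_pos"][2]*1000,1),"yaw err",round(np.degrees(np.arctan2(y[1],y[0])-t)-180,2),"F jig",np.round([np.cos(t)*f[0]+np.sin(t)*f[1],-np.sin(t)*f[0]+np.cos(t)*f[1],f[2]],1),"w",round(o["width"],4),o["grasp_force"].round(0),"rot",o["tool_rot"].round(3))
                                                                                                                                                                                                                                                                                        ^^^^^^^^^^^^^^^^^^^^^^
AttributeError: 'float' object has no attribute 'round'
```

```bash
sed -i 's/o\["grasp_force"\].round(0)/round(o["grasp_force"])/' h.py
python3 - <<'E'
from h import *
st()
E
```

```text
t 10.8 jig mm [43.5 -2.6] z 118.4 yaw err 0.09 F jig [ 0.5 -1.7 -1.7] w 0.0196 48 rot [-1.965  2.451 -0.   ]
```

Call:
{"name": "carry_out", "arguments": {
  "increments": [
    [0.004,0,0.01,0,0,0,0],
    [0,0,0.015,0,0,0,0],
    [0,0,0.015,0,0,0,0],
    [0,0,0.006,0,0,0,0],
    [0,0,0.002,0,0,0,0],
    [0,0,0,0,0,0,0],
    [0,0,0,0,0,0,0]
  ]
}}

```text
time_s: 11.38
ee_pos: [0.6516, 0.0259, 0.0707]
tool_rot: [-1.961, 2.454, -0.001]
ft_force: [0.8, -0.4, -0.7]
width: 0.0192
grasp_force: 48.4
```

Run:
```python
from h import *
st()
```

```text
t 11.38 jig mm [44.2 -8.5] z 70.7 yaw err -0.07 F jig [ 0.8 -0.2 -0.7] w 0.0192 48 rot [-1.961e+00  2.454e+00 -1.000e-03]
```

Call:
{"name": "carry_out", "arguments": {
  "increments": [
    [0,0,0.0015,0,0,0,0],
    [0,0,0.001,0,0,0,0],
    [0,0,0,0,0,0,0]
  ]
}}

```text
time_s: 11.63
ee_pos: [0.6515, 0.0265, 0.068]
tool_rot: [-1.962, 2.453, -0.001]
ft_force: [-0.3, -0.3, -1.1]
width: 0.0192
grasp_force: 48.4
```

Call:
{"name": "carry_out", "arguments": {
  "increments": [
    [0,0,0.001,0,0,0,0],
    [0,0,0,0,0,0,0],
    [0,0,0,0,0,0,0]
  ]
}}

```text
time_s: 11.88
ee_pos: [0.6516, 0.0266, 0.0677]
tool_rot: [-1.962, 2.453, -0.001]
ft_force: [-2.1, 0.0, 6.1]
width: 0.0194
grasp_force: 49.5
```

Call:
{"name": "carry_out", "arguments": {
  "increments": [
    [0,0,-0.0004,0,0,0,0],
    [-0.002,-0.004,0,0,0,0,0],
    [-0.002,-0.004,0,0,0,0,0],
    [-0.001,-0.004,0,0,0,0,0],
    [-0.001,0,0,0,0,0,0],
    [0,0,0,0,0,0,0],
    [0,0,0,0,0,0,0]
  ]
}}

```text
time_s: 12.47
ee_pos: [0.665, 0.0294, 0.0677]
tool_rot: [-1.962, 2.453, -0.002]
ft_force: [-0.0, -2.4, 4.3]
width: 0.0192
grasp_force: 49.3
```

Run:
```python
from h import *
st()
```

```text
t 12.47 jig mm [56.5 -2.2] z 67.7 yaw err -0.04 F jig [ 0.5 -2.3  4.3] w 0.0192 49 rot [-1.962e+00  2.453e+00 -2.000e-03]
```

Call:
{"name": "carry_out", "arguments": {
  "increments": [
    [-0.001,0,0,0,0,0,0],
    [0,0,0,0,0,0,0],
    [0,0,0,0,0,0,0]
  ]
}}

```text
time_s: 12.72
ee_pos: [0.6652, 0.0301, 0.0677]
tool_rot: [-1.962, 2.453, -0.003]
ft_force: [0.2, -3.4, 5.5]
width: 0.0193
grasp_force: 49.3
```

Call:
{"name": "carry_out", "arguments": {
  "increments": [
    [-0.0007,0,0,0,0,0,0],
    [0,0,0,0,0,0,0],
    [0,0,0,0,0,0,0]
  ]
}}

```text
time_s: 12.97
ee_pos: [0.6652, 0.0302, 0.0677]
tool_rot: [1.961, -2.454, 0.004]
ft_force: [-2.0, -7.5, 5.8]
width: 0.0192
grasp_force: 49.4
```

Run:
```python
from h import *
st()
```

```text
t 12.97 jig mm [56.4 -1.4] z 67.7 yaw err -0.08 F jig [-0.3 -7.8  5.8] w 0.0192 49 rot [ 1.961 -2.454  0.004]
```

Call:
{"name": "carry_out", "arguments": {
  "increments": [
    [0.0004,0,0,0,0,0,0],
    [0,-0.003,0,0,0,0,0],
    [0,-0.003,0,0,0,0,0],
    [0,-0.003,0,0,0,0,0],
    [0,-0.003,0,0,0,0,0],
    [0,0,0,0,0,0,0],
    [0,0,0,0,0,0,0]
  ]
}}

```text
time_s: 13.55
ee_pos: [0.6718, 0.0286, 0.0678]
tool_rot: [1.959, -2.448, -0.008]
ft_force: [-22.4, -1.6, 25.2]
width: 0.0194
grasp_force: 52.2
```

Run:
```python
from h import *
st()
```

```text
t 13.55 jig mm [63.3 -1.4] z 67.8 yaw err -0.01 F jig [-21.5  -6.5  25.2] w 0.0194 52 rot [ 1.959 -2.448 -0.008]
```

Run:
```python
from h import *
i=manip.camera_info("wrist"); im=manip.read_camera("wrist"); pickle.dump((i,im),open("w6.pkl","wb"))
s=manip.read_camera("scene"); t=manip.read_camera("top"); 
q=proj(manip.camera_info("scene"),[jw(.03,0,.03)])[0].astype(int); r=proj(manip.camera_info("top"),[jw(.03,0,.03)])[0].astype(int); print(q,r)
cr=lambda a,c:cv2.resize(a[c[1]-56:c[1]+56,c[0]-75:c[0]+75],(400,300),interpolation=cv2.INTER_CUBIC)
m=np.vstack([np.hstack([cv2.resize(im[:150,180:380],(400,300),interpolation=cv2.INTER_CUBIC),cv2.resize(im,(400,300))]),np.hstack([cr(s,q),cr(t,r)])])
cv2.imwrite("pics/m1.png",m[:,:,::-1]); st()
```

```text
[281 269] [255 160]
t 13.7 jig mm [63.3 -1.4] z 67.8 yaw err -0.01 F jig [-20.7  -7.1  24.3] w 0.0194 52 rot [ 1.959 -2.448 -0.008]
```

View pics/m1.png

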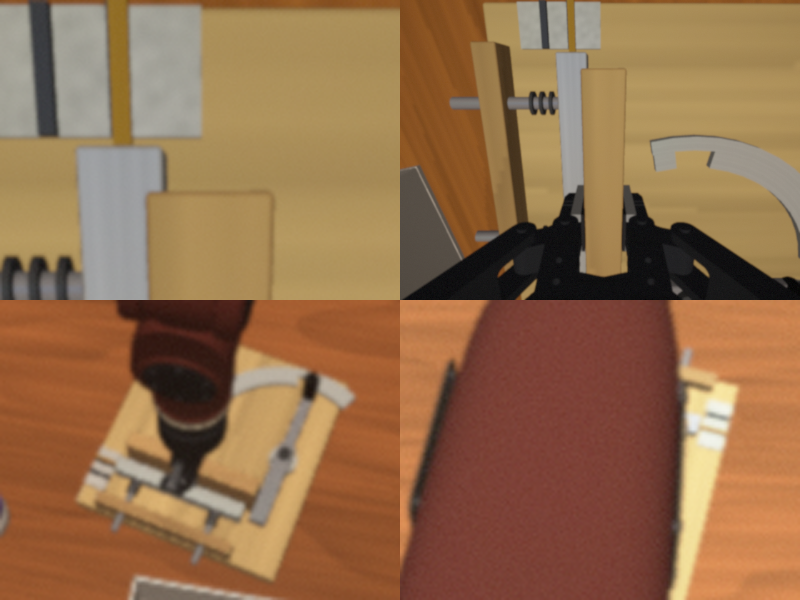

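The pointer sits over the nearer ridge, but the forces (21 N along x, 24 N up) show the board is jamming on the bed. I'll unload z.

Call:
{"name": "carry_out", "arguments": {
  "increments": [
    [0,0,-0.001,0,0,0,0],
    [0,0,-0.001,0,0,0,0],
    [0,0,0,0,0,0,0],
    [0,0,0,0,0,0,0]
  ]
}}

```text
time_s: 14.03
ee_pos: [0.6735, 0.0283, 0.068]
tool_rot: [1.959, -2.45, -0.005]
ft_force: [-8.4, -2.6, 2.5]
width: 0.0195
grasp_force: 48.9
```

Run:
```python
from h import *
st()
```

```text
t 14.03 jig mm [65.  -1.4] z 68.0 yaw err -0.03 F jig [-7.6 -4.3  2.5] w 0.0195 49 rot [ 1.959 -2.45  -0.005]
```

Run:
```python
from h import *
i,im=pickle.load(open("w6.pkl","rb"))
for n,u,z in [("ptr",(180+120/2,30),.030),("ptr",(180+120/2,30),.022),("far",(180+43/2,30),.021),("fence front top",(180+165/2,90),.038),("fence back top",(180+80/2,90),.038),("board front top",(180+149/2,120),.078),("board end",(285,96),.078)]: print(n,z,(wj(unproj(i,u,z))*1000).round(1))
i=manip.camera_info("wrist"); im=manip.read_camera("wrist"); pickle.dump((i,im),open("w7.pkl","wb"))
g=im[20:50].astype(int).mean(0)  # columns
for c in range(170,300,2): print(c,g[c].round().astype(int).tolist(),end=" ")
st()
```

```text
ptr 0.03 [  82.  -107.4]
ptr 0.022 [  82.9 -108.8]
far 0.021 [  99.8 -109. ]
fence front top 0.038 [ 72.7 -83.7]
fence back top 0.038 [ 90.3 -83.7]
board front top 0.078 [ 73.3 -73.7]
board end 0.078 [ 63.8 -80.8]
170 [170, 154, 122] 172 [165, 161, 148] 174 [164, 163, 151] 176 [165, 163, 151] 178 [165, 163, 151] 180 [165, 163, 152] 182 [165, 163, 152] 184 [165, 163, 152] 186 [165, 163, 152] 188 [166, 164, 153] 190 [166, 165, 154] 192 [167, 165, 154] 194 [166, 165, 154] 196 [166, 164, 154] 198 [163, 162, 151] 200 [131, 130, 123] 202 [69, 70, 72] 204 [60, 61, 65] 206 [59, 61, 65] 208 [58, 59, 63] 210 [72, 71, 69] 212 [146, 145, 136] 214 [165, 164, 154] 216 [164, 163, 153] 218 [163, 162, 152] 220 [163, 161, 152] 222 [162, 161, 152] 224 [162, 161, 152] 226 [162, 162, 152] 228 [162, 161, 152] 230 [162, 161, 152] 232 [162, 161, 151] 234 [158, 147, 127] 236 [149, 116, 52] 238 [146, 111, 38] 240 [146, 110, 38] 242 [145, 109, 38] 244 [116, 88, 41] 246 [70, 67, 64] 248 [137, 136, 128] 250 [167, 166, 157] 252 [168, 166, 158] 254 [167, 165, 157] 256 [165, 164, 155] 258 [165, 163, 154] 260 [164, 163, 154] 262 [164, 163, 154] 264 [164, 162, 154] 266 [163, 162, 152] 268 [163, 162, 152] 270 [163, 162, 153] 272 [164, 163, 153] 274 [164, 163, 153] 276 [164, 163, 153] 278 [163, 162, 153] 280 [163, 162, 152] 282 [162, 161, 151] 284 [167, 155, 132] 286 [173, 145, 93] 288 [173, 145, 91] 290 [173, 145, 91] 292 [173, 144, 90] 294 [173, 145, 90] 296 [172, 144, 90] 298 [172, 145, 90] t 14.08 jig mm [65.  -1.4] z 67.9 yaw err -0.03 F jig [-8.1 -4.7  2.6] w 0.0196 49 rot [ 1.959 -2.45  -0.005]
```

Call:
{"name": "carry_out", "arguments": {
  "increments": [
    [0,-0.002,-0.0002,0,0,0,0],
    [0,-0.002,-0.0002,0,0,0,0],
    [0,-0.001,0,0,0,0,0],
    [0,0,0,0,0,0,0],
    [0,0,0,0,0,0,0]
  ]
}}

```text
time_s: 14.5
ee_pos: [0.6776, 0.0273, 0.0679]
tool_rot: [1.959, -2.449, -0.007]
ft_force: [-10.3, -1.4, 2.4]
width: 0.0192
grasp_force: 48.8
```

```bash
cat >> h.py <<'E'
def gauge():
    st(); im=manip.read_camera("wrist"); g=im[20:50].astype(int).mean(0); c=np.arange(560)
    s=(c>120)&(c<275); sat=g[:,0]-g[:,2]; ptr=c[s&(sat>60)&(g[:,0]>110)&(g[:,0]<160)]; dk=c[s&(g.max(1)<100)&(sat<25)]
    print("ptr cols",ptr,"dark",dk); return im
E
python3 - <<'E'
from h import *
gauge()
E
```

```text
t 14.5 jig mm [69.2 -1.4] z 67.9 yaw err -0.03 F jig [-9.7 -3.6  2.4] w 0.0192 49 rot [ 1.959 -2.449 -0.007]
ptr cols [121 122 123 124 125 126 127 128 129 130 131 132 133 235 236 237 238 239
 240 241 242 243] dark [211 212 213 214 215 216 217 218 219 220 248 249 250 251 252 253 254 255
 256]
```

Call:
{"name": "carry_out", "arguments": {
  "increments": [
    [0,-0.002,-0.0002,0,0,0,0],
    [0,-0.002,-0.0001,0,0,0,0],
    [0,0,0,0,0,0,0],
    [0,0,0,0,0,0,0],
    [0,0,0,0,0,0,0],
    [0,0,0,0,0,0,0]
  ]
}}

```text
time_s: 15.05
ee_pos: [0.6809, 0.0266, 0.068]
tool_rot: [1.958, -2.448, -0.009]
ft_force: [-11.6, -1.8, 0.3]
width: 0.0192
grasp_force: 48.9
```

Run:
```python
from h import *
im=gauge(); s=manip.read_camera("scene"); q=[281,269]
cr=lambda a,c:cv2.resize(a[c[1]-56:c[1]+56,c[0]-75:c[0]+75],(400,300),interpolation=cv2.INTER_CUBIC)
m=np.vstack([np.hstack([cv2.resize(im[:150,180:380],(400,300),interpolation=cv2.INTER_CUBIC),cv2.resize(im,(400,300))]),np.hstack([cr(s,q),cv2.resize(s,(400,300))])])
cv2.imwrite("pics/m2.png",m[:,:,::-1])
i=manip.camera_info("scene"); pts=[jw(.05,.08,.041),jw(.09,.08,.041),jw(.09,.1,.041)]; print(((proj(i,pts)-np.array(q)+[75,56])*400/150).round())
```

```text
t 15.05 jig mm [72.6 -1.4] z 68.0 yaw err -0.03 F jig [-10.9  -4.3   0.3] w 0.0192 49 rot [ 1.958 -2.448 -0.009]
ptr cols [121 122 123 124 125 126 127 128 129 130 131 132 133 134 135 136 137 138
 139 140 141 235 236 237 238 239 240 241 242 243] dark [219 220 221 222 223 224 225 226 227 256 257 258 259 260 261 262 263 264]
[[260. 187.]
 [247. 217.]
 [264. 223.]]
```

View pics/m2.png

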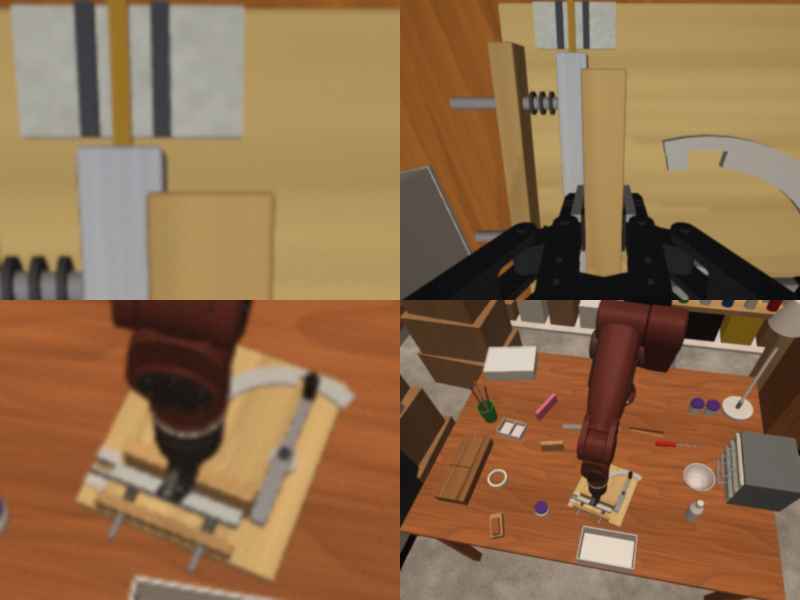

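The pointer is about midway between the ridges (239 against 223 and 260). I'll check the tool tilt so the board stands flat on the bed.

Run:
```python
from h import *
R=Ro.from_rotvec(manip.get_obs()["tool_rot"]).as_matrix(); print("tool z in tool-nominal: world down in tool axes",R.T@[0,0,-1])
```

```text
tool z in tool-nominal: world down in tool axes [-0.00171823 -0.00839504  0.99996328]
```

Call:
{"name": "carry_out", "arguments": {
  "increments": [
    [0,0,0.0002,0.5,0,0,0],
    [0,0,0,0,0,0,0],
    [0,0,0,0,0,0,0],
    [0,0,0,0,0,0,0]
  ]
}}

```text
time_s: 15.48
ee_pos: [0.681, 0.0266, 0.0679]
tool_rot: [1.962, -2.452, 0.002]
ft_force: [-11.8, -1.9, 3.5]
width: 0.0193
grasp_force: 48.8
```

Run:
```python
from h import *
gauge()
R=Ro.from_rotvec(manip.get_obs()["tool_rot"]).as_matrix(); print(R.T@[0,0,-1])
```

```text
t 15.48 jig mm [72.6 -1.4] z 67.9 yaw err -0.02 F jig [-11.1  -4.5   3.5] w 0.0193 49 rot [ 1.962e+00 -2.452e+00  2.000e-03]
ptr cols [121 122 123 124 125 126 127 128 129 130 131 132 133 134 135 136 137 138
 139 140 141 142 236 237 238 239 240 241 242 243 244] dark [220 221 222 223 224 225 226 227 228 257 258 259 260 261 262 263 264 265]
[-1.75477147e-03  4.94597672e-04  9.99998338e-01]
```

Call:
{"name": "carry_out", "arguments": {
  "increments": [
    [0,0,0,0,0,0,0],
    [0,0,0,0,0,0,0],
    [0,0,0,0,0,0,0],
    [0,0,0,0,0,0,0],
    [0,0,0,0,0,0,0],
    [0,0,0,0,0,0,0]
  ]
}}

```text
time_s: 16.03
ee_pos: [0.681, 0.0266, 0.0679]
tool_rot: [1.962, -2.452, 0.002]
ft_force: [-11.6, -1.2, 3.1]
width: 0.0191
grasp_force: 48.8
```

Run:
```python
from h import *
gauge(); print(manip.close_job())
```

```text
t 16.03 jig mm [72.6 -1.4] z 67.9 yaw err -0.02 F jig [-11.   -3.7   3.1] w 0.0191 49 rot [ 1.962e+00 -2.452e+00  2.000e-03]
ptr cols [121 122 123 124 125 126 127 128 129 130 131 132 133 134 135 136 137 138
 139 140 141 142 236 237 238 239 240 241 242 243 244] dark [220 221 222 223 224 225 226 227 228 257 258 259 260 261 262 263 264 265]
the job is handed in; nothing more can be done
None
```

I handed the job in at 16 s: the lever is square in its working notch, and the arm is still pressing the long board on the fence and against the stop, upright on the bed, with the pointer about midway between the ridges; it jammed briefly on the bed on the way in (about 25 N up).

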